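Pour test: fill the funnel, draw the sprung slide to its line and hold it

TASK

Run the pour test on the grinding balls: tip all six steel balls from the sample cup into the funnel while its slide is still shut, and stand the empty cup upright back on the table. Then draw the spring-loaded slide out by its black knob until its yellow pointer meets the red line on the rail, where the port lies under the funnel, so that all the balls run down into the receiving cup below. The slide springs shut when let go, so finish with it still held at the line; leave the other things alone.

Things in the scene. Friction and masses are not known exactly. Their poses are not given: they have to be found in the camera images.
- stand: Pour-test stand, fixed: grey foot plate 170x120x12 mm, four 12 mm columns (x = +-50, y = +-45 mm), aluminium deck, steel funnel on top. Origin: underside of the foot, on the vertical funnel axis; z up; the slide comes out to its own -x. Funnel 124 mm wide inside at the rim (158 mm up), narrowing to a 40 mm bore that the slide shuts off 76 mm up.
- mouth (a point): Centre of the funnel's round mouth (124 mm inside), level with its rim, 158 mm above the table.
- mark (a point): The red line on top of the left guide rail, 134 mm out from the funnel axis along the stand's -x. The rail is 10 mm wide, its top 79 mm above the table, and ends 165 mm from the axis.
- pointer (a point): Tip of the yellow pointer on the slide; it runs along the inner edge of the scale rail and is at the line when its x in the stand's frame equals that of the mark.
- gate (a joint): How far the slide is drawn out, m: 0 shut, 0.044 pointer at the red line (the slide's 40 mm round port is then right under the funnel), 0.060 the stop (port past the funnel and partly closed again). A spring pulls it shut, with about 2.6 N when shut, 8.3 N at the line and 10.4 N at the stop, plus 0.4 N of friction.
- knob (a point): Black upright knob on the outer end of the slide, 22 mm in diameter and 38 mm tall, on a 12 mm stem; this point is on its axis 20 mm above its lower edge, 18 mm below its top, 116 mm above the table. When shut it stands 130 mm out from the funnel axis along the stand's -x and moves further that way; same axes as the stand.
- receiving_cup: Clear plastic cup, 44 mm tall, 56 mm across the rim, clipped fast in a ring on the foot plate (its underside 12 mm above the table) right under the funnel. Origin: centre of its underside, z up.
- sample_cup: Clear plastic cup, loose, about 25 g, 44 mm tall, 44 mm wide at the bottom, 52 near the top, 56 over the rim; walls so steep that it empties only when tipped past level (some 105 degrees). Stiff: takes a firm grip (about 40 N; at 12 N it swings between the fingers). Holds the six balls. Origin: centre of its underside, z up.
- ball1: Bright steel grinding ball, 15 mm in diameter, 14 g, smooth and slippery; origin at its centre.
- ball2: Bright steel grinding ball, 15 mm in diameter, 14 g, smooth and slippery; origin at its centre.
- ball3: Bright steel grinding ball, 15 mm in diameter, 14 g, smooth and slippery; origin at its centre.
- ball4: Bright steel grinding ball, 15 mm in diameter, 14 g, smooth and slippery; origin at its centre.
- ball5: Bright steel grinding ball, 15 mm in diameter, 14 g, smooth and slippery; origin at its centre.
- ball6: Bright steel grinding ball, 15 mm in diameter, 14 g, smooth and slippery; origin at its centre.
- jar: Bystander: white lidded pill jar, 42 mm across, 55 mm tall, loose; origin: centre of its underside.
- kitchen_timer: Bystander: cream table timer, 47x62x66 mm, loose; origin: centre of its underside.
- tape: Bystander: roll of beige tape lying flat, 104x102x25 mm, loose; origin: centre of its underside.
Things that resemble listed ones, but are neither listed nor needed, are in the scene too. What is shaped like the sample_cup but brown or orange is not meant.

How it is judged (in metres and radians):
On the way, in this order (a step that is already met when the one before it is completed fails the run):
1. all six balls lie in the funnel and the slide is still shut (within 6 mm) (horizontal distance between each of ball1, ball2, ball3, ball4, ball5, ball6 and stand below 0.056 m and z of ball1 in the frame of stand between 0.079 and 0.15 m and z of ball2 in the frame of stand between 0.079 and 0.15 m and z of ball3 in the frame of stand between 0.079 and 0.15 m and z of ball4 in the frame of stand between 0.079 and 0.15 m and z of ball5 in the frame of stand between 0.079 and 0.15 m and z of ball6 in the frame of stand between 0.079 and 0.15 m and value of joint gate below 0.006 m), for 0.3 s.
2. the slide is held by its knob with the pointer at the red line, within 4 mm (value of joint gate between 0.04 and 0.048 m and contact force between the fingers and gate above 2 N), for 0.3 s.
At the end, for the whole second after the job is handed in: The fingers hold the knob (more than 2 N) with the slide at rest 40 to 48 mm out (pointer within 4 mm of the red line); all six balls lie in the receiving cup under the funnel; the sample cup stands upright and still on the table (all of step 2 and velocity of joint gate between -0.01 and 0.01 m/s and horizontal distance between each of ball1, ball2, ball3, ball4, ball5, ball6 and receiving_cup below 0.026 m and z of ball1 in the frame of receiving_cup between 0.003 and 0.046 m and z of ball2 in the frame of receiving_cup between 0.003 and 0.046 m and z of ball3 in the frame of receiving_cup between 0.003 and 0.046 m and z of ball4 in the frame of receiving_cup between 0.003 and 0.046 m and z of ball5 in the frame of receiving_cup between 0.003 and 0.046 m and z of ball6 in the frame of receiving_cup between 0.003 and 0.046 m and height (world z) of sample_cup below 0.006 m and angle between sample_cup's own z axis and vertical below 0.15 rad and linear speed of sample_cup below 0.02 m/s); the arm keeps its last pose, push and grip.
It fails at once if the pill jar, the timer or the tape roll is shifted by more than 20 mm (distance of any of jar, kitchen_timer, tape from where it was at the start of the episode above 0.02 m).
It also fails if it takes over 72 s, if anything falls off the work surface, if the arm or the gripper's body presses on something with over 40 N, if the wrist force passes 120 N, or if a joint passes its speed limit or range.

ROBOT

A 7-joint arm with a two-finger parallel gripper is mounted at the origin on a cart in front of the work surface, level with it; the furniture and walls round the work are solid. World frame = base frame: x ahead of the robot, y to its left, z up, the work surface at z = 0. Lengths are in mm, angles in rad, forces in N, time in s.
With the tool pointing down it reaches from about 400 to 925 mm from the base axis. Payload 4.1 kg.
Tool frame: the origin (TCP) lies at the very end of the fingers, on their centre line; the grasp point (between the pads) lies 19 mm behind it; z points along the fingers, y is the line along which they close (so a half turn about z gives the same grasp; the last joint's range is limited). The gripper opens to 85 mm and grips with 20 to 120 N. Pads are 22 mm wide; open, the fingers measure 114 mm over their backs; the gripper's body (76 mm by 85 mm) begins 54 mm behind the grasp point. The pads swing forward as they close: fully open they stand 13 mm farther back than shut.
Start: joints at [-0.099, 0.398, 0.045, 1.537, -0.019, 1.207, -0.051], TCP at [650.034, 0.031, 231.347] pointing down, gripper open.
Joint ranges: [-2.82, 2.82], [-0.49, 2.23], [-1.37, 1.46], [0, 2.46], [-1.36, 4.5], [0.23, 2], [-2.94, 2.94]. Speed limits (rad/s): [2.57, 2.57, 3.14, 3.14, 3.14, 3.14, 3.14].

INTERFACE

Orientations are given as a unit quaternion [w, x, y, z].
In Python, from station import robot, imaging gives the robot as it stands. The module is installed in compiled form; this text tells all that it offers.
- The arm moves only by the tool jog_arm, never from a script. Its argument "plan" is a list of rows, each a list of 7 numbers: the turn, a rotation vector about the tool's x, y, z in rad, then the shift along the tool's x, y, z in m, then the opening in per cent of the stroke, from 0 (shut) to 100 (fully open). A call has 1 to 12 rows; each row shifts and turns the commanded pose from where the row before left it, along the tool's axes as they then stand; what a row does not reach is not made up. A row lasts 1/8 s, in which the tool goes at most 62.5 mm and 10.7 degrees, less where a joint would pass 70% of its speed; a pose out of reach is approached as far as the arm can. A call is refused whole if a number of a shift passes 0.0625 or a number of a turn 0.188, either way. A call with a gripper value outside its range is refused whole. The fingers move at their own pace and stop on an object; the grip force is fixed at half the most. Time passes only in rows, so rows that do not move let the fingers close. It gives the time, the measured TCP pose, the force, the opening and the grip force at its end, in the units of the state.
- robot.get_state(): the state, without advancing time (a new reading comes with each control period).
- imaging.capture(name): name is "scene" or "side" or "wrist"; returns the picture (420x560x3 uint8, blue, green, red); there is no depth.
- imaging.calibration(name): a dict with "intrinsics" (3x3 intrinsics, pixels), "distortion" ([k1, k2, p1, p2, k3] as OpenCV has them; the pictures are not rectified), "rvec" (rotation vector, rad) and "tvec" (3), from world to camera coordinates, as OpenCV has them. Camera axes: x right, y down, z forward; pixel columns grow to the right and rows downward; lengths in mm; the calibration is good to about 2 mm. A picture is of the moment at which its call begins: read the wrist's pose just before it. calibration takes no time and is no camera call; for the wrist camera it gives the pose at the moment of the call.
- robot.close_job(): hands the job in; it is judged then, once.
The state is a dict: "t": time; "joints": joint angles; "joint_vel": joint speeds; "tau": joint torques, N m; "tcp_pos": TCP position; "tcp_rot": TCP orientation; "contact_force": force on the tool from outside, world axes, zero at the start; "moment": the same for the moment, N m; "width": opening from 0.0 (shut) to 1.0 (fully open); "grip_force": force on a finger pad.
Only numpy, scipy, OpenCV 4.12 (cv2) and the standard library are available. Lean on these libraries where they do the work, as an engineer would, in place of code of your own. Each camera call takes 0.05 s, during which the arm holds its last target. There are 200 camera calls.

## Working session

There is one attempt and no reset: what is moved stays moved. The work goes in short steps, Python scripts to look and compute and a tool call to move; the robot and the scene stay as the last step left them, time stands still between calls to the robot, and variables do not carry over. Pictures are saved under pics/ and viewed, at most 10 in all, crops included, and the job is handed in when it is done.

Besides the shell and the picture viewer there is one more tool, called after "Call:" in YAML: its name, and indented under it one key for each argument. jog_arm: Moves the arm, as the interface text tells. Its arguments: {"type":"object","properties":{"plan":{"type":"array"}},"required":["plan"]}

```bash
mkdir -p pics
cat > h.py <<'E'
import numpy as np, cv2
from station import robot, imaging
def cam(n):
    c=imaging.calibration(n); R=cv2.Rodrigues(np.array(c["rvec"],float))[0]
    return np.array(c["intrinsics"],float),np.array(c["distortion"],float),R,np.array(c["tvec"],float).ravel()
def ray(c,uv):
    K,D,R,t=c; p=cv2.undistortPoints(np.array([[uv]],float),K,D)[0,0]
    d=R.T@np.array([p[0],p[1],1]); return -R.T@t,d/np.linalg.norm(d)
def onz(c,uv,z):
    o,d=ray(c,uv); return o+d*(z-o[2])/d[2]
def tri(c1,u1,c2,u2):
    o1,d1=ray(c1,u1);o2,d2=ray(c2,u2)
    s=np.linalg.lstsq(np.array([d1,-d2]).T,o2-o1,rcond=None)[0]
    a=o1+s[0]*d1;b=o2+s[1]*d2; return (a+b)/2,np.linalg.norm(a-b)
def proj(c,P):
    K,D,R,t=c; return cv2.projectPoints(np.array(P,float).reshape(-1,3),cv2.Rodrigues(R)[0],t,K,D)[0].reshape(-1,2)
E
python3 - <<'E'
from h import *
s=robot.get_state();print(s)
for n in("scene","side"):
    im=imaging.capture(n);cv2.imwrite(f"pics/{n}0.png",im)
    c=cam(n);print(n,-c[2].T@c[3],c[0][0,0])
E
```

```text
{'t': 0.0, 'joints': array([-0.09899299,  0.39920833,  0.04503738,  1.53789189, -0.01868395,
        1.2068785 , -0.05068447]), 'joint_vel': array([ 0.00031145,  0.00137315, -0.00031386, -0.00049492, -0.00023391,
       -0.00088553,  0.00051874]), 'tau': array([-9.65094187e-04, -4.75129580e+01,  1.36406265e+00, -2.54227209e+01,
        1.14684159e-02,  9.53188282e-03,  3.56541250e-05]), 'tcp_pos': array([6.49365962e+02, 9.62353909e-03, 2.30247686e+02]), 'tcp_rot': array([-6.38509738e-04,  7.07062993e-01,  7.07149884e-01, -7.46678621e-04]), 'contact_force': array([0.43194576, 0.4977316 , 0.68867177]), 'moment': array([ 0.02993291, -0.02684189, -0.02822074]), 'grip_force': 0.0, 'width': 0.9994438217919017}
scene [ 164.11918871 -685.92566516  864.57982197] 390.0426936342903
side [ 313.97335539 -960.55033708  537.74667869] 413.6780102263197
```

View pics/scene0.png

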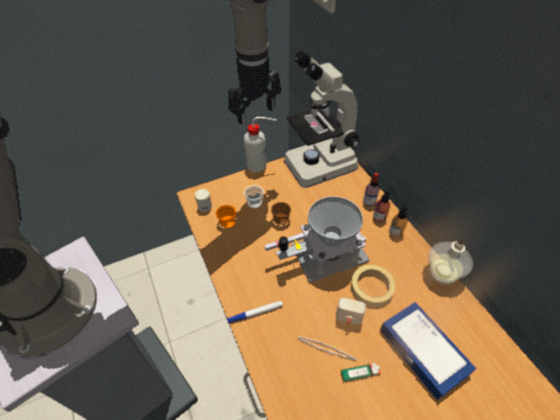

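View pics/side0.png

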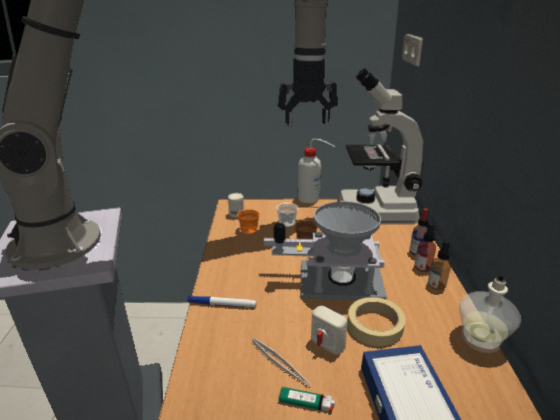

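The pictures show these candidates for the sample cup: clear cup at scene (254,197) / side (287,214); orange at scene (227,216); brown at scene (281,213); white jar at scene (203,201). I choose the clear one. The stand's funnel is at scene (335,222), with the black knob at (284,243). Next is a close crop to check this.

Run:
```python
from h import *
a=cv2.imread("pics/scene0.png")[175:285,190:380];b=cv2.imread("pics/side0.png")[190:300,225:395]
a=cv2.resize(a,(0,0),fx=4,fy=4,interpolation=2)[:, :]
b=cv2.resize(b,(0,0),fx=4,fy=4,interpolation=2)
cv2.imwrite("pics/ca.png",a);cv2.imwrite("pics/cb.png",b)
```

```text
(no output)
```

View pics/ca.png

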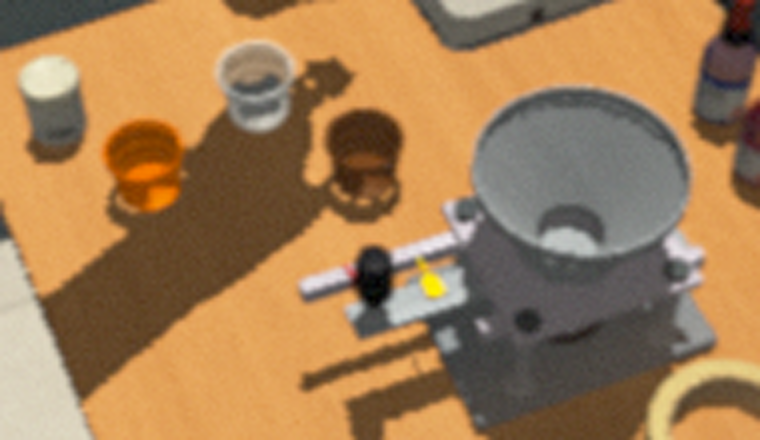

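View pics/cb.png

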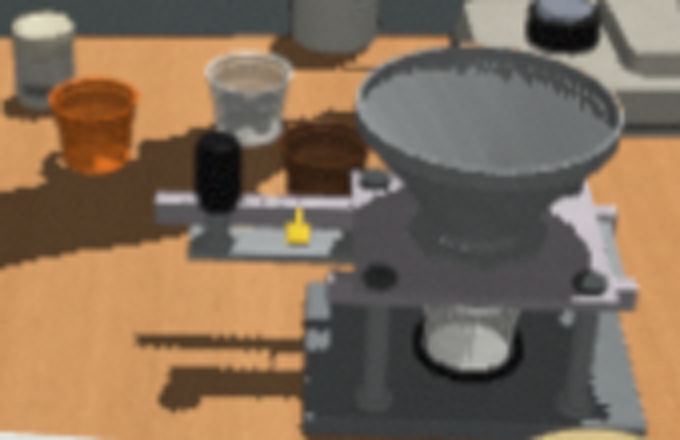

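The crop shows the clear cup with grey balls inside: rim centre at scene (253.8,192.5) and side (287,207.5). The knob top is at scene (283.8,239.3), side (279.5,224.3), and the funnel rim centre at scene (335.3,217.3), side (347.5,219). Now I'll triangulate these.

Run:
```python
from h import *
A=cam("scene");B=cam("side")
f=lambda a,b:(np.array(a)/4+[190,175]-.4,np.array(b)/4+[225,190]-.4)
P={}
for n,a,b in [("cuprim",(255,70),(248,70)),("cupbase",(260,118),(250,128)),("funnel",(581,169),(490,116)),("knobtop",(375,257),(218,137)),("knobbot",(375,297),(218,205)),("ptr",(420,262),(299,208)),("brownrim",(365,135),(326,133)),("orangerim",(144,145),(94,93)),("jartop",(50,78),(43,25))]:
    u,v=f(a,b);p,e=tri(A,u,B,v);P[n]=p;print(n,p.round(1),round(e,1))
for n,z in(("cuprim",44),("funnel",158),("knobtop",134)):
    pass
u,v=f((255,70),(248,70));print("rim@44",onz(A,u,44).round(1),onz(B,v,44).round(1))
u,v=f((581,169),(490,116));print("funnel@158",onz(A,u,158).round(1),onz(B,v,158).round(1))
u,v=f((375,257),(218,137));print("knob@134",onz(A,u,134).round(1),onz(B,v,134).round(1))
u,v=f((350,270),(0,0));print("red@79",onz(A,u,79).round(1))
d=P["knobtop"]-P["funnel"];print(d,np.hypot(*d[:2]),np.degrees(np.arctan2(-d[1],-d[0])))
```

```text
cuprim [582.2 -54.2  46.1] 0.7
cupbase [578.8 -63.5   7.4] 4.5
funnel [ 625.9 -322.   149.4] 1.4
knobtop [ 499.3 -284.2  136.1] 0.9
knobbot [ 498.8 -284.8   97.3] 0.2
ptr [ 544.2 -274.6   81.3] 1.1
brownrim [ 600.3 -155.2   51.7] 0.7
orangerim [480.5 -61.5  48.1] 2.2
jartop [463.4  26.4  56. ] 0.7
rim@44 [583.7 -52.5  44. ] [583.  -50.7  44. ]
funnel@158 [ 621.1 -326.3  158. ] [ 618.  -336.7  158. ]
knob@134 [ 500.8 -282.9  134. ] [ 499.8 -280.9  134. ]
red@79 [ 508.1 -250.    79. ]
[-126.52946891   37.80905616  -13.21711639] 132.05768145182378 -16.636998051803733
```

```bash
cat >> h.py <<'E'
from scipy.spatial.transform import Rotation as Ro
def pose():
    s=robot.get_state();q=s["tcp_rot"];return s,np.array(s["tcp_pos"]),Ro.from_quat([q[1],q[2],q[3],q[0]])
def toolR(h,p,roll=0):
    h,p=np.radians([h,p]);z=np.array([np.cos(p)*np.cos(h),np.cos(p)*np.sin(h),-np.sin(p)])
    y=np.array([-np.sin(h),np.cos(h),0]);return Ro.from_matrix(np.array([np.cross(y,z),y,z]).T)*Ro.from_euler('z',roll,degrees=True)
def go(Rt,grasp,N,back=19.):
    """N equal rows from here to the pose with grasp point at grasp"""
    s,p,R=pose(); Rt=Rt or R; t=np.array(grasp,float)+back*Rt.as_matrix()[:,2]
    r=(R.inv()*Rt).as_rotvec()/N; d=(t-p)/N/1000
    print("from",p.round(1),"to",t.round(1))
    for i in range(N): print([*np.round(r,3),*np.round((R*Ro.from_rotvec(r*i)).inv().apply(d),4)])
E
python3 - <<'E'
from h import *
C=np.array([582,-54.5,28]);R=toolR(-60,40)
go(R,C-110*R.as_matrix()[:,2],8)
E
```

```text
from [649.4   0.  230.3] to [547.1   5.9  86.5]
[np.float64(-0.029), np.float64(-0.107), np.float64(-0.061), np.float64(0.0007), np.float64(-0.0128), np.float64(0.018)]
[np.float64(-0.029), np.float64(-0.107), np.float64(-0.061), np.float64(0.0034), np.float64(-0.0131), np.float64(0.0174)]
[np.float64(-0.029), np.float64(-0.107), np.float64(-0.061), np.float64(0.006), np.float64(-0.0133), np.float64(0.0165)]
[np.float64(-0.029), np.float64(-0.107), np.float64(-0.061), np.float64(0.0086), np.float64(-0.0133), np.float64(0.0154)]
[np.float64(-0.029), np.float64(-0.107), np.float64(-0.061), np.float64(0.0109), np.float64(-0.0132), np.float64(0.0139)]
[np.float64(-0.029), np.float64(-0.107), np.float64(-0.061), np.float64(0.0131), np.float64(-0.0128), np.float64(0.0123)]
[np.float64(-0.029), np.float64(-0.107), np.float64(-0.061), np.float64(0.0151), np.float64(-0.0123), np.float64(0.0104)]
[np.float64(-0.029), np.float64(-0.107), np.float64(-0.061), np.float64(0.0168), np.float64(-0.0116), np.float64(0.0084)]
```

Call:
jog_arm:
  plan:
    - [-0.029,-0.107,-0.061,0.001,-0.013,0.008,100]
    - [-0.029,-0.107,-0.061,0.003,-0.013,0.008,100]
    - [-0.029,-0.107,-0.061,0.006,-0.013,0.008,100]
    - [-0.029,-0.107,-0.061,0.009,-0.013,0.008,100]
    - [-0.029,-0.107,-0.061,0.011,-0.013,0.008,100]
    - [-0.029,-0.107,-0.061,0.013,-0.013,0.008,100]
    - [-0.029,-0.107,-0.061,0.015,-0.012,0.008,100]
    - [-0.029,-0.107,-0.061,0.017,-0.012,0.008,100]
    - [0,0,0,0,0,0,100]

```text
t: 1.23
tcp_pos: [541.5, 18.0, 130.2]
tcp_rot: [0.367, 0.45, 0.786, -0.213]
contact_force: [0.8, -1.2, 0.1]
width: 0.998
grip_force: 0.0
```

Run:
```python
from h import *
s,p,R=pose();print(s["t"],p.round(1),R.as_matrix().round(2),s["joints"].round(2))
c=cam("wrist");print("cam",(-c[2].T@c[3]).round(0),c[2][2].round(2),"cup px",proj(c,[582,-54,44]))
cv2.imwrite("pics/w1.png",imaging.capture("wrist"))
C=np.array([582,-54.5,28]);R=toolR(-60,40)
go(R,C-110*R.as_matrix()[:,2],3)
```

```text
1.225 [541.5  18.  130.2] [[-0.33  0.86  0.38]
 [ 0.55  0.5  -0.67]
 [-0.77 -0.   -0.64]] [-0.71  0.4   0.1   2.14  1.04  1.03 -0.84]
cam [461. 156. 160.] [ 0.47 -0.8  -0.37] cup px [[278.56354238 188.07468001]]
from [543.6  17.3 132.2] to [547.1   5.9  86.5]
[np.float64(0.0), np.float64(0.001), np.float64(0.0), np.float64(0.0092), np.float64(-0.0009), np.float64(0.0127)]
[np.float64(0.0), np.float64(0.001), np.float64(0.0), np.float64(0.0092), np.float64(-0.0009), np.float64(0.0127)]
[np.float64(0.0), np.float64(0.001), np.float64(0.0), np.float64(0.0092), np.float64(-0.0009), np.float64(0.0128)]
```

View pics/w1.png

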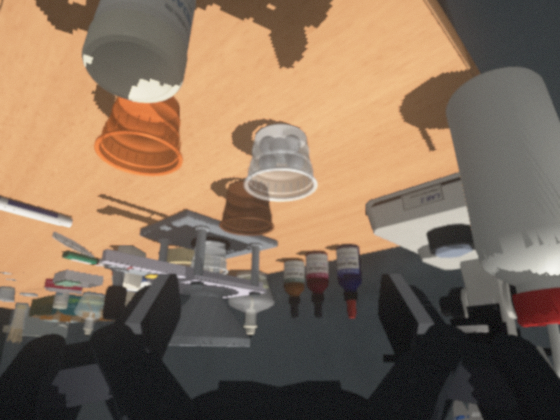

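The wrist view confirms the clear cup with balls inside, rim ellipse centre at about (281.5,186) against a predicted (278.6,188), so the estimate agrees within about 2 mm. The orange cup (140,140) and the brown one (247,205) are well clear.

Run:
```python
from h import *
c=cam("wrist");A=cam("scene")
u=(281.5,186);print(onz(c,u,44).round(1),tri(c,u,A,(253.35,192.1)),tri(c,u,cam("side"),(286.6,207.1)))
C=np.array([582.5,-54,28]);R=toolR(-60,45)
go(R,C-90*R.as_matrix()[:,2],3); print(R.as_matrix())
```

```text
[586.4 -53.9  44. ] (array([584.55714683, -52.28720946,  44.46897082]), np.float64(2.006640899099155)) (array([583.74912252, -51.02003819,  44.98388997]), np.float64(2.3389345413917395))
from [543.6  17.3 132.2] to [557.4 -10.5  78.2]
[np.float64(0.0), np.float64(0.031), np.float64(0.0), np.float64(0.0072), np.float64(-0.0007), np.float64(0.0194)]
[np.float64(0.0), np.float64(0.031), np.float64(0.0), np.float64(0.0066), np.float64(-0.0007), np.float64(0.0197)]
[np.float64(0.0), np.float64(0.031), np.float64(0.0), np.float64(0.006), np.float64(-0.0006), np.float64(0.0199)]
[[-3.53553391e-01  8.66025404e-01  3.53553391e-01]
 [ 6.12372436e-01  5.00000000e-01 -6.12372436e-01]
 [-7.07106781e-01 -5.55111512e-17 -7.07106781e-01]]
```

Call:
jog_arm:
  plan:
    - [0,0.031,0,0.007,0,0.0195,100]
    - [0,0.031,0,0.0065,0,0.0195,100]
    - [0,0.031,0,0.006,0,0.0195,100]
    - [0,0,0,0,0,0.03,100]
    - [0,0,0,0,0,0.03,100]
    - [0,0,0,0,0,0.02,100]
    - [0,0,0,0,0,0.01,100]
    - [0,0,0,0,0,0,100]

```text
t: 2.28
tcp_pos: [592.7, -65.7, 16.7]
tcp_rot: [0.332, 0.464, 0.799, -0.19]
contact_force: [0.2, 0.7, -0.1]
width: 1.001
grip_force: 0.0
```

Run:
```python
from h import *
s,p,R=pose();g=p-19*R.as_matrix()[:,2];print(p,g.round(1),s["contact_force"],R.inv().apply(np.array([584,-53,28])-g).round(1))
cv2.imwrite("pics/w2.png",imaging.capture("wrist"))
```

```text
[592.71745106 -65.65907796  16.66077719] [586.  -54.   30.1] [ 0.16555176  0.70031074 -0.12450564] [ 2.8 -1.2  0.1]
```

View pics/w2.png

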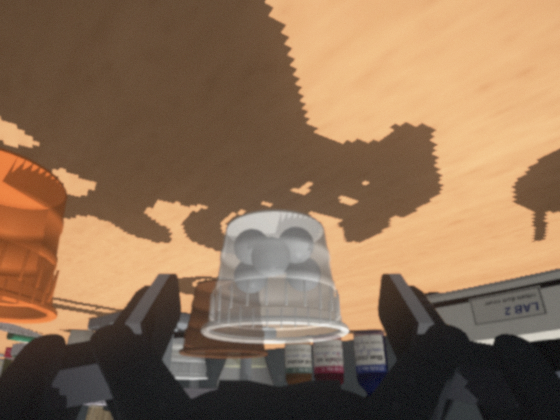

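The cup stands centred between the fingers, cup centre at column 275 against a finger centre of about 280. Closing now.

Call:
jog_arm:
  plan:
    - [0,0,0,0,0,0,40]
    - [0,0,0,0,0,0,20]
    - [0,0,0,0,0,0,0]
    - [0,0,0,0,0,0,0]
    - [0,0,0,0,0,0,0]
    - [0,0,0,0,0,0,0]
    - [0,0,0,0,0,0,0]

```text
t: 3.2
tcp_pos: [592.1, -64.3, 16.7]
tcp_rot: [0.332, 0.462, 0.8, -0.19]
contact_force: [-2.6, 1.3, 6.7]
width: 0.581
grip_force: 61.1
```

Call:
jog_arm:
  plan:
    - [0,0,0,-0.007,0,-0.007,0]
    - [0,0,0,-0.014,0,-0.014,0]
    - [0,0,0,-0.018,0,-0.018,0]
    - [0,0,0,-0.018,0,-0.018,0]
    - [0,0,0,-0.018,0,-0.018,0]
    - [0,0,0,-0.018,0,-0.018,0]
    - [0,0,0,-0.018,0,-0.018,0]
    - [0,0,0,-0.018,0,-0.018,0]
    - [0,0,0,-0.018,0,-0.018,0]
    - [0,0,0,-0.01,0,-0.01,0]
    - [0,0,0,0,0,0,0]

```text
t: 4.58
tcp_pos: [591.4, -65.1, 238.5]
tcp_rot: [0.332, 0.463, 0.8, -0.189]
contact_force: [0.0, -0.6, -0.8]
width: 0.579
grip_force: 62.1
```

Run:
```python
from h import *
s,p,R=pose();print(p,s["width"],s["contact_force"],s["joints"].round(2))
go(toolR(-60,0,45),[575,-120,265],10)
```

```text
[591.3951631  -65.12843383 238.53210148] 0.5785354346156176 [ 0.0334165  -0.60876316 -0.8312643 ] [-0.5   0.22  0.15  2.01  0.93  1.   -0.4 ]
from [591.4 -65.1 238.5] to [ 584.5 -136.5  265. ]
[np.float64(-0.031), np.float64(-0.075), np.float64(0.074), np.float64(-0.006), np.float64(-0.0041), np.float64(0.0022)]
[np.float64(-0.031), np.float64(-0.075), np.float64(0.074), np.float64(-0.0061), np.float64(-0.0038), np.float64(0.0026)]
[np.float64(-0.031), np.float64(-0.075), np.float64(0.074), np.float64(-0.0062), np.float64(-0.0034), np.float64(0.0029)]
[np.float64(-0.031), np.float64(-0.075), np.float64(0.074), np.float64(-0.0062), np.float64(-0.003), np.float64(0.0033)]
[np.float64(-0.031), np.float64(-0.075), np.float64(0.074), np.float64(-0.0061), np.float64(-0.0027), np.float64(0.0036)]
[np.float64(-0.031), np.float64(-0.075), np.float64(0.074), np.float64(-0.0061), np.float64(-0.0024), np.float64(0.004)]
[np.float64(-0.031), np.float64(-0.075), np.float64(0.074), np.float64(-0.0059), np.float64(-0.002), np.float64(0.0044)]
[np.float64(-0.031), np.float64(-0.075), np.float64(0.074), np.float64(-0.0057), np.float64(-0.0018), np.float64(0.0048)]
[np.float64(-0.031), np.float64(-0.075), np.float64(0.074), np.float64(-0.0054), np.float64(-0.0015), np.float64(0.0051)]
[np.float64(-0.031), np.float64(-0.075), np.float64(0.074), np.float64(-0.0052), np.float64(-0.0013), np.float64(0.0055)]
```

Call:
jog_arm:
  plan:
    - [-0.031,-0.075,0.074,-0.006,-0.004,0.002,0]
    - [-0.031,-0.075,0.074,-0.006,-0.004,0.003,0]
    - [-0.031,-0.075,0.074,-0.006,-0.003,0.003,0]
    - [-0.031,-0.075,0.074,-0.006,-0.003,0.003,0]
    - [-0.031,-0.075,0.074,-0.006,-0.003,0.004,0]
    - [-0.031,-0.075,0.074,-0.006,-0.002,0.004,0]
    - [-0.031,-0.075,0.074,-0.006,-0.002,0.004,0]
    - [-0.031,-0.075,0.074,-0.006,-0.002,0.005,0]
    - [-0.031,-0.075,0.074,-0.005,-0.002,0.005,0]
    - [-0.031,-0.075,0.074,-0.005,-0.001,0.006,0]
    - [0,0,0,0,0,0,0]

```text
t: 5.95
tcp_pos: [584.6, -136.3, 261.3]
tcp_rot: [0.702, 0.558, 0.432, -0.094]
contact_force: [0.5, 0.2, -1.1]
width: 0.58
grip_force: 62.2
```

Run:
```python
from h import *
s,p,R=pose();print(p,s["width"],R.as_matrix().round(2),s["joints"].round(2))
go(toolR(-60,0,60),[624+19,-322-6,250],10)
```

```text
[ 584.5838199  -136.3210169   261.28436326] 0.5795839090446145 [[ 0.61  0.61  0.5 ]
 [ 0.35  0.36 -0.87]
 [-0.71  0.7   0.  ]] [-0.67  0.56  0.26  2.24  1.59  1.42 -2.  ]
from [ 584.6 -136.3  261.3] to [ 652.5 -344.5  250. ]
[np.float64(0.0), np.float64(0.0), np.float64(0.027), np.float64(-0.0023), np.float64(-0.0041), np.float64(0.0214)]
[np.float64(0.0), np.float64(0.0), np.float64(0.027), np.float64(-0.0024), np.float64(-0.004), np.float64(0.0214)]
[np.float64(0.0), np.float64(0.0), np.float64(0.027), np.float64(-0.0026), np.float64(-0.0039), np.float64(0.0214)]
[np.float64(0.0), np.float64(0.0), np.float64(0.027), np.float64(-0.0027), np.float64(-0.0039), np.float64(0.0214)]
[np.float64(0.0), np.float64(0.0), np.float64(0.027), np.float64(-0.0028), np.float64(-0.0038), np.float64(0.0214)]
[np.float64(0.0), np.float64(0.0), np.float64(0.027), np.float64(-0.0029), np.float64(-0.0037), np.float64(0.0214)]
[np.float64(0.0), np.float64(0.0), np.float64(0.027), np.float64(-0.003), np.float64(-0.0036), np.float64(0.0214)]
[np.float64(0.0), np.float64(0.0), np.float64(0.027), np.float64(-0.0031), np.float64(-0.0035), np.float64(0.0214)]
[np.float64(0.0), np.float64(0.0), np.float64(0.027), np.float64(-0.0032), np.float64(-0.0034), np.float64(0.0214)]
[np.float64(0.0), np.float64(0.0), np.float64(0.027), np.float64(-0.0033), np.float64(-0.0033), np.float64(0.0214)]
```

Call:
jog_arm:
  plan:
    - [0,0,0.027,-0.002,-0.004,0.021,0]
    - [0,0,0.027,-0.002,-0.004,0.021,0]
    - [0,0,0.027,-0.003,-0.004,0.021,0]
    - [0,0,0.027,-0.003,-0.004,0.021,0]
    - [0,0,0.027,-0.003,-0.004,0.021,0]
    - [0,0,0.027,-0.003,-0.004,0.021,0]

```text
t: 6.7
tcp_pos: [623.8, -259.8, 256.3]
tcp_rot: [0.707, 0.593, 0.384, -0.035]
contact_force: [0.0, -0.2, -1.2]
width: 0.581
grip_force: 62.2
```

Run:
```python
from h import *
s,p,R=pose();print(p,s["width"],s["joints"].round(2))
```

```text
[ 623.78316676 -259.80232776  256.3021655 ] 0.5808431924248205 [-0.46  0.6   0.36  2.21  1.85  1.27 -2.24]
```

Call:
jog_arm:
  plan:
    - [0,0,-0.1,0,0,0,0]
    - [0,0,-0.18,0,0,0,0]
    - [0,0,-0.18,0,0,0,0]
    - [0,0,-0.18,0,0,0,0]
    - [0,0,-0.18,0,0,0,0]
    - [0,0,-0.18,0,0,0,0]
    - [0,0,-0.18,0,0,0,0]
    - [0,0,-0.18,0,0,0,0]
    - [0,0,-0.18,0,0,0,0]
    - [0,0,-0.18,0,0,0,0]
    - [0,0,-0.1,0,0,0,0]
    - [0,0,0,0,0,0,0]

```text
t: 8.2
tcp_pos: [623.7, -259.0, 256.3]
tcp_rot: [0.407, 0.061, 0.703, -0.58]
contact_force: [0.6, 0.3, -1.7]
width: 0.579
grip_force: 62.2
```

Run:
```python
from h import *
s,p,R=pose();M=R.as_matrix();u=M@[-.707,0,-.707];print(p,s["width"],s["joints"].round(2),"u",u.round(2))
go(toolR(-60,0,-65),[620,-342,238],5)
```

```text
[ 623.66139695 -259.04584513  256.30647791] 0.5785589265163992 [-0.62  0.66  0.56  2.22  1.82  1.16 -0.47] u [0.11 0.88 0.45]
from [ 623.7 -259.   256.3] to [ 629.5 -358.5  238. ]
[np.float64(-0.0), np.float64(0.001), np.float64(-0.052), np.float64(0.0093), np.float64(-0.0029), np.float64(0.0178)]
[np.float64(-0.0), np.float64(0.001), np.float64(-0.052), np.float64(0.0094), np.float64(-0.0024), np.float64(0.0178)]
[np.float64(-0.0), np.float64(0.001), np.float64(-0.052), np.float64(0.0095), np.float64(-0.0019), np.float64(0.0178)]
[np.float64(-0.0), np.float64(0.001), np.float64(-0.052), np.float64(0.0096), np.float64(-0.0014), np.float64(0.0178)]
[np.float64(-0.0), np.float64(0.001), np.float64(-0.052), np.float64(0.0096), np.float64(-0.001), np.float64(0.0178)]
```

Call:
jog_arm:
  plan:
    - [0,0,-0.052,0.009,-0.003,0.018,0]
    - [0,0,-0.052,0.0095,-0.002,0.018,0]
    - [0,0,-0.052,0.0095,-0.002,0.018,0]
    - [0,0,-0.052,0.0095,-0.0015,0.018,0]
    - [0,0,-0.052,0.0095,-0.001,0.018,0]
    - [0,0,0,0,0,0,0]

```text
t: 8.95
tcp_pos: [629.2, -361.2, 238.7]
tcp_rot: [0.327, -0.029, 0.705, -0.629]
contact_force: [0.9, -0.1, -1.6]
width: 0.576
grip_force: 62.2
```

Run:
```python
from h import *
s,p,R=pose();M=R.as_matrix();u=M@[-.707,0,-.707];g=p-19*M[:,2];print(p,g,s["joints"].round(2),"u",u.round(2))
a=imaging.capture("scene")[150:290,230:420];b=imaging.capture("side")[110:290,290:420]
m=np.hstack([cv2.resize(x,(0,0),fx=k,fy=k,interpolation=2)[:430] for x,k in((a,2.4),(b,2.4))] if 0 else [cv2.resize(a,(456,336)),cv2.resize(b,(243,336))])
cv2.imwrite("pics/p1.png",m)
```

```text
[ 629.17462911 -361.22245056  238.67050892] [ 619.7111963  -344.74721528  238.57019997] [-0.46  0.75  0.64  2.19  2.05  1.06 -0.38] u [0.2  0.93 0.3 ]
```

View pics/p1.png

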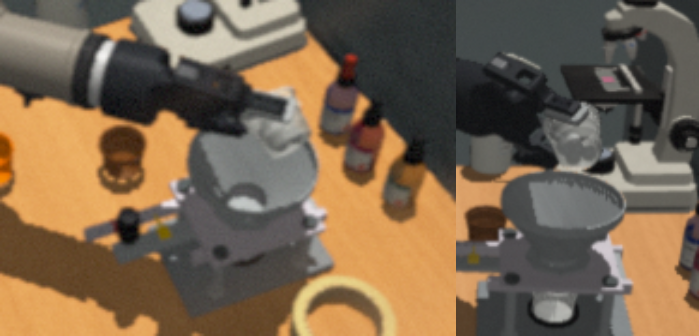

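The cup is over the funnel and the balls are still in it (the cup is tilted about 73°). Now I'll pour.

Call:
jog_arm:
  plan:
    - [0,0,-0.12,0.002,0.002,0,0]
    - [0,0,-0.12,0,0.003,0,0]
    - [0,0,-0.1,0,0.003,0,0]
    - [0,0,-0.1,0,0,0,0]
    - [0,0,-0.1,0,0,0,0]
    - [0,0,-0.1,0,0,0,0]
    - [0,0,-0.1,0,0,0,0]
    - [0,0,-0.1,0,0,0,0]
    - [0,0,-0.12,0,0,0,0]
    - [0,0,-0.12,0,0,0,0]
    - [0,0,-0.12,0,0,0,0]
    - [0,0,0,0,0,0,0]

```text
t: 10.55
tcp_pos: [631.9, -357.8, 230.1]
tcp_rot: [0.082, 0.423, -0.564, 0.704]
contact_force: [-0.1, 0.1, -0.0]
width: 0.575
grip_force: 62.2
```

Run:
```python
from h import *
s,p,R=pose();M=R.as_matrix();u=M@[-.707,0,-.707];g=p-19*M[:,2];print(p,g,s["joints"].round(2),"u",u.round(2))
a=imaging.capture("scene")[160:260,280:400];b=imaging.capture("side")[130:250,290:410]
cv2.imwrite("pics/p2.png",np.hstack([cv2.resize(a,(400,333),interpolation=2),cv2.resize(b,(333,333),interpolation=2)]))
```

```text
[ 631.92077656 -357.78956809  230.11705972] [ 622.36751488 -341.36627587  230.01379466] [-0.64  0.91  0.87  2.19  2.04  0.89  0.67] u [ 0.09  0.87 -0.49]
```

View pics/p2.png

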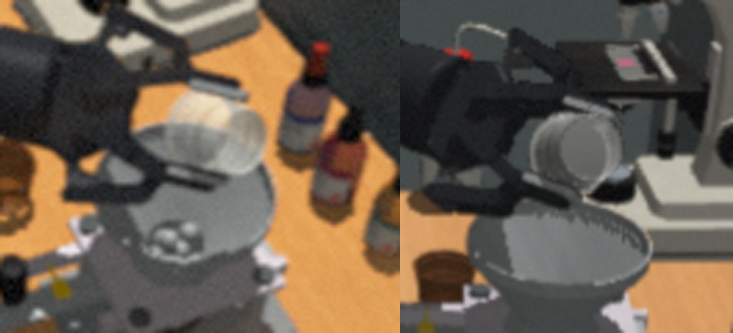

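The cup is empty, the balls lie in the funnel neck at crop (175,240), and the wrist load fell by about 0.8 to 1 N, as six balls should make it. Next I'll take the cup back.

Run:
```python
from h import *
go(toolR(-60,0,-45),[600,-220,262],10)
```

```text
from [ 631.5 -358.5  230.2] to [ 609.5 -236.5  262. ]
[np.float64(-0.001), np.float64(0.0), np.float64(0.154), np.float64(-0.0008), np.float64(-0.0053), np.float64(-0.0116)]
[np.float64(-0.001), np.float64(0.0), np.float64(0.154), np.float64(-0.0016), np.float64(-0.0051), np.float64(-0.0116)]
[np.float64(-0.001), np.float64(0.0), np.float64(0.154), np.float64(-0.0024), np.float64(-0.0047), np.float64(-0.0116)]
[np.float64(-0.001), np.float64(0.0), np.float64(0.154), np.float64(-0.0031), np.float64(-0.0043), np.float64(-0.0116)]
[np.float64(-0.001), np.float64(0.0), np.float64(0.154), np.float64(-0.0037), np.float64(-0.0038), np.float64(-0.0117)]
[np.float64(-0.001), np.float64(0.0), np.float64(0.154), np.float64(-0.0042), np.float64(-0.0032), np.float64(-0.0117)]
[np.float64(-0.001), np.float64(0.0), np.float64(0.154), np.float64(-0.0047), np.float64(-0.0025), np.float64(-0.0117)]
[np.float64(-0.001), np.float64(0.0), np.float64(0.154), np.float64(-0.005), np.float64(-0.0017), np.float64(-0.0117)]
[np.float64(-0.001), np.float64(0.0), np.float64(0.154), np.float64(-0.0052), np.float64(-0.0009), np.float64(-0.0117)]
[np.float64(-0.001), np.float64(0.0), np.float64(0.154), np.float64(-0.0053), np.float64(-0.0001), np.float64(-0.0117)]
```

Call:
jog_arm:
  plan:
    - [0,0,0.154,-0.001,-0.008,-0.006,0]
    - [0,0,0.154,-0.002,-0.005,-0.0116,0]
    - [0,0,0.154,-0.0025,-0.005,-0.0116,0]
    - [0,0,0.154,-0.003,-0.004,-0.0116,0]
    - [0,0,0.154,-0.004,-0.004,-0.0116,0]
    - [0,0,0.154,-0.004,-0.003,-0.0116,0]
    - [0,0,0.154,-0.0045,-0.0025,-0.0116,0]
    - [0,0,0.154,-0.005,-0.002,-0.0116,0]
    - [0,0,0.154,-0.005,-0.001,-0.0116,0]
    - [0,0,0.154,-0.005,0,-0.0116,0]

```text
t: 11.9
tcp_pos: [613.4, -241.3, 263.5]
tcp_rot: [0.432, 0.092, 0.699, -0.562]
contact_force: [0.9, -0.0, 0.5]
width: 0.574
grip_force: 62.3
```

Run:
```python
from h import *
s,p,R=pose();print(p,s["joints"].round(2),s["width"])
go(toolR(-60,45,0),[583,-54,130],12)
```

```text
[ 613.39687796 -241.26724022  263.52842016] [-0.71  0.65  0.61  2.24  1.77  1.14 -0.54] 0.5735790508995213
from [ 613.4 -241.3  263.5] to [589.7 -65.6 116.6]
[np.float64(-0.026), np.float64(0.062), np.float64(0.062), np.float64(0.0046), np.float64(0.0126), np.float64(-0.0137)]
[np.float64(-0.026), np.float64(0.062), np.float64(0.062), np.float64(0.0063), np.float64(0.0126), np.float64(-0.0131)]
[np.float64(-0.026), np.float64(0.062), np.float64(0.062), np.float64(0.0078), np.float64(0.0125), np.float64(-0.0123)]
[np.float64(-0.026), np.float64(0.062), np.float64(0.062), np.float64(0.0093), np.float64(0.0122), np.float64(-0.0114)]
[np.float64(-0.026), np.float64(0.062), np.float64(0.062), np.float64(0.0108), np.float64(0.0119), np.float64(-0.0105)]
[np.float64(-0.026), np.float64(0.062), np.float64(0.062), np.float64(0.0121), np.float64(0.0115), np.float64(-0.0095)]
[np.float64(-0.026), np.float64(0.062), np.float64(0.062), np.float64(0.0134), np.float64(0.0109), np.float64(-0.0084)]
[np.float64(-0.026), np.float64(0.062), np.float64(0.062), np.float64(0.0145), np.float64(0.0102), np.float64(-0.0073)]
[np.float64(-0.026), np.float64(0.062), np.float64(0.062), np.float64(0.0155), np.float64(0.0095), np.float64(-0.0061)]
[np.float64(-0.026), np.float64(0.062), np.float64(0.062), np.float64(0.0164), np.float64(0.0086), np.float64(-0.0048)]
[np.float64(-0.026), np.float64(0.062), np.float64(0.062), np.float64(0.0172), np.float64(0.0077), np.float64(-0.0036)]
[np.float64(-0.026), np.float64(0.062), np.float64(0.062), np.float64(0.0178), np.float64(0.0067), np.float64(-0.0023)]
```

Call:
jog_arm:
  plan:
    - [-0.026,0.062,0.062,0.0045,0.0125,-0.0135,0]
    - [-0.026,0.062,0.062,0.0065,0.0125,-0.013,0]
    - [-0.026,0.062,0.062,0.008,0.0125,-0.0125,0]
    - [-0.026,0.062,0.062,0.0095,0.012,-0.0115,0]
    - [-0.026,0.062,0.062,0.011,0.012,-0.0105,0]
    - [-0.026,0.062,0.062,0.012,0.0115,-0.0095,0]
    - [-0.026,0.062,0.062,0.0135,0.011,-0.0085,0]
    - [-0.026,0.062,0.062,0.0145,0.01,-0.0075,0]
    - [-0.026,0.062,0.062,0.0155,0.0095,-0.006,0]
    - [-0.026,0.062,0.062,0.0165,0.0085,-0.005,0]
    - [-0.026,0.062,0.062,0.017,0.0075,-0.0035,0]
    - [0,0,0,0,0,0,0]

```text
t: 13.4
tcp_pos: [589.7, -81.7, 128.4]
tcp_rot: [0.345, 0.433, 0.801, -0.228]
contact_force: [-0.2, -0.7, -0.2]
width: 0.579
grip_force: 62.2
```

Run:
```python
from h import *
s,p,R=pose();print(p,s["joints"].round(2),s["width"])
go(toolR(-60,45,0),[583,-53,40],5)
```

```text
[589.67218459 -81.72226834 128.38613848] [-0.69  0.44  0.37  2.11  1.06  0.82 -0.61] 0.5790088778283768
from [589.7 -81.7 128.4] to [589.7 -64.6  26.6]
[np.float64(-0.006), np.float64(0.013), np.float64(0.013), np.float64(0.0171), np.float64(0.0032), np.float64(0.0111)]
[np.float64(-0.006), np.float64(0.013), np.float64(0.013), np.float64(0.017), np.float64(0.0029), np.float64(0.0114)]
[np.float64(-0.006), np.float64(0.013), np.float64(0.013), np.float64(0.0169), np.float64(0.0026), np.float64(0.0116)]
[np.float64(-0.006), np.float64(0.013), np.float64(0.013), np.float64(0.0168), np.float64(0.0023), np.float64(0.0118)]
[np.float64(-0.006), np.float64(0.013), np.float64(0.013), np.float64(0.0166), np.float64(0.002), np.float64(0.0121)]
```

Call:
jog_arm:
  plan:
    - [-0.006,0.013,0.013,0.017,0.003,0.011,0]
    - [-0.006,0.013,0.013,0.017,0.003,0.0115,0]
    - [-0.006,0.013,0.013,0.017,0.0025,0.0115,0]
    - [-0.006,0.013,0.013,0.017,0.0025,0.012,0]
    - [-0.006,0.013,0.013,0.0165,0.002,0.012,0]
    - [0,0,0,0,0,0,0]
    - [0,0,0,0,0,0,0]

```text
t: 14.28
tcp_pos: [590.1, -64.8, 26.7]
tcp_rot: [0.332, 0.46, 0.801, -0.192]
contact_force: [-0.4, 0.7, -0.3]
width: 0.575
grip_force: 62.2
```

Run:
```python
from h import *
s,p,R=pose();print(p,s["contact_force"],s["width"])
print((R.inv()*Ro.from_quat([.462,.8,-.19,.332])).as_rotvec())
go(Ro.from_quat([.462,.8,-.19,.332]),[583,-53,30],3)
```

```text
[590.05924086 -64.84321603  26.71949333] [-0.35956415  0.68202958 -0.27858777] 0.5754639658153184
[-0.00050495  0.00245106  0.00476537]
from [590.1 -64.8  26.7] to [589.8 -64.6  16.6]
[np.float64(-0.0), np.float64(0.001), np.float64(0.002), np.float64(0.0025), np.float64(-0.0), np.float64(0.0023)]
[np.float64(-0.0), np.float64(0.001), np.float64(0.002), np.float64(0.0025), np.float64(-0.0), np.float64(0.0023)]
[np.float64(-0.0), np.float64(0.001), np.float64(0.002), np.float64(0.0025), np.float64(-0.0001), np.float64(0.0023)]
```

Call:
jog_arm:
  plan:
    - [0,0,0.002,0.0025,0,0.0025,0]
    - [0,0,0.002,0.0025,0,0.0025,0]
    - [0,0,0,0.002,0,0.002,0]
    - [0,0,0,0,0,0,0]
    - [0,0,0,0,0,0,0]

```text
t: 14.9
tcp_pos: [590.2, -64.8, 16.7]
tcp_rot: [0.333, 0.462, 0.8, -0.191]
contact_force: [-1.2, -0.3, 5.3]
width: 0.584
grip_force: 62.5
```

Call:
jog_arm:
  plan:
    - [0,0,0,0,0,0,75]
    - [0,0,0,0,0,0,100]
    - [0,0,0,0,0,0,100]
    - [0,0,0,0,0,0,100]
    - [0,0,0,0,0,-0.015,100]
    - [0,0,0,0,0,-0.03,100]
    - [0,0,0,0,0,-0.03,100]
    - [0,0,0,0,0,-0.03,100]
    - [0,0,0,-0.02,0,-0.02,100]
    - [0,0,0,-0.02,0,-0.02,100]
    - [0,0,0,-0.02,0,-0.02,100]
    - [0,0,0,0,0,0,100]

```text
t: 16.4
tcp_pos: [553.0, 0.9, 177.4]
tcp_rot: [0.333, 0.462, 0.8, -0.188]
contact_force: [-0.2, -0.7, 0.4]
width: 1.001
grip_force: 0.0
```

Run:
```python
from h import *
s,p,R=pose();print(p,s["joints"].round(2),s["width"])
A=cam("scene");B=cam("side");a0=cv2.imread("pics/scene0.png");b0=cv2.imread("pics/side0.png")
a=imaging.capture("scene");b=imaging.capture("side")
print(proj(A,[583,-53,44]),proj(B,[583,-53,44]))
m=np.vstack([np.hstack([cv2.resize(x[175:245,190:310],(400,233),interpolation=2) for x in(a0,a)]),np.hstack([cv2.resize(x[190:260,225:345],(400,233),interpolation=2) for x in(b0,b)])])
cv2.imwrite("pics/p3.png",m)
K=toolR(-20,90)
d=np.array([.958,-.286]);ang=np.degrees(np.arctan2(d[1],d[0]))
for y in(0,180): print("yaw",y, (R.inv()*toolR(ang+y,90)).as_rotvec().round(2))
go(toolR(ang,90),[499.5,-283,200],12)
```

```text
[553.03990189   0.87622404 177.36520686] [-0.79  0.29  0.3   2.1   0.9   0.97 -0.59] 1.0008915680057147
[[253.25920229 192.31040401]] [[286.85975934 207.5005887 ]]
yaw 0 [-0.29  0.75 -0.72]
yaw 180 [0.93 0.36 2.23]
from [5.518e+02 3.000e-01 1.751e+02] to [ 499.5 -283.   181. ]
[np.float64(-0.024), np.float64(0.062), np.float64(-0.06), np.float64(-0.0133), np.float64(-0.0156), np.float64(0.0125)]
[np.float64(-0.024), np.float64(0.062), np.float64(-0.06), np.float64(-0.0131), np.float64(-0.0167), np.float64(0.0113)]
[np.float64(-0.024), np.float64(0.062), np.float64(-0.06), np.float64(-0.0127), np.float64(-0.0177), np.float64(0.0101)]
[np.float64(-0.024), np.float64(0.062), np.float64(-0.06), np.float64(-0.0122), np.float64(-0.0187), np.float64(0.0089)]
[np.float64(-0.024), np.float64(0.062), np.float64(-0.06), np.float64(-0.0116), np.float64(-0.0196), np.float64(0.0076)]
[np.float64(-0.024), np.float64(0.062), np.float64(-0.06), np.float64(-0.0108), np.float64(-0.0204), np.float64(0.0065)]
[np.float64(-0.024), np.float64(0.062), np.float64(-0.06), np.float64(-0.0099), np.float64(-0.0212), np.float64(0.0053)]
[np.float64(-0.024), np.float64(0.062), np.float64(-0.06), np.float64(-0.0089), np.float64(-0.0219), np.float64(0.0042)]
[np.float64(-0.024), np.float64(0.062), np.float64(-0.06), np.float64(-0.0078), np.float64(-0.0225), np.float64(0.0031)]
[np.float64(-0.024), np.float64(0.062), np.float64(-0.06), np.float64(-0.0066), np.float64(-0.023), np.float64(0.0021)]
[np.float64(-0.024), np.float64(0.062), np.float64(-0.06), np.float64(-0.0054), np.float64(-0.0234), np.float64(0.0012)]
[np.float64(-0.024), np.float64(0.062), np.float64(-0.06), np.float64(-0.004), np.float64(-0.0237), np.float64(0.0003)]
```

View pics/p3.png

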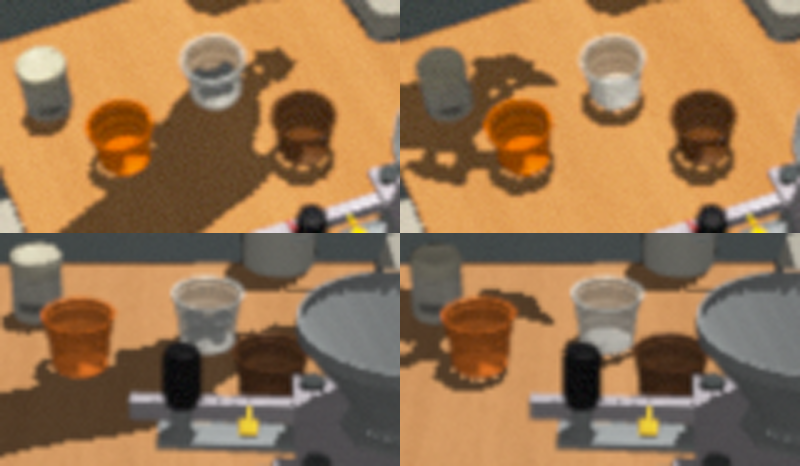

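The cup stands upright and empty at its old place, right column at (612,65) and (607,310), and the neighbours are unmoved. Now on to the knob.

Call:
jog_arm:
  plan:
    - [-0.024,0.062,-0.06,-0.0135,-0.0155,0.0125,100]
    - [-0.024,0.062,-0.06,-0.013,-0.0165,0.0115,100]
    - [-0.024,0.062,-0.06,-0.0125,-0.0175,0.01,100]
    - [-0.024,0.062,-0.06,-0.012,-0.0185,0.009,100]
    - [-0.024,0.062,-0.06,-0.0115,-0.0195,0.0075,100]
    - [-0.024,0.062,-0.06,-0.011,-0.0205,0.0065,100]
    - [-0.024,0.062,-0.06,-0.01,-0.021,0.0055,100]
    - [-0.024,0.062,-0.06,-0.009,-0.022,0.004,100]
    - [-0.024,0.062,-0.06,-0.008,-0.0225,0.003,100]
    - [-0.024,0.062,-0.06,-0.0065,-0.023,0.002,100]
    - [-0.024,0.062,-0.06,-0.0055,-0.0235,0.001,100]
    - [-0.024,0.062,-0.06,-0.004,-0.0235,0.0,100]

```text
t: 18.0
tcp_pos: [499.8, -283.1, 181.5]
tcp_rot: [-0.002, 0.143, 0.99, -0.003]
contact_force: [0.8, -0.8, -0.2]
width: 0.999
grip_force: 0.0
```

Run:
```python
from h import *
s,p,R=pose();c=cam("wrist");im=imaging.capture("wrist");print(p,R.as_matrix().round(2),s["joints"].round(2))
cv2.imwrite("pics/w3.png",im)
k=proj(c,[[499.5,-283,134],[624,-322,158],[508,-250,79],[544,-275,81]]);print(k)
h=cv2.cvtColor(im,cv2.COLOR_BGR2HSV)
for n,lo,hi in(("yel",(22,150,120),(34,255,255)),("red",(0,130,80),(6,255,255)),("red2",(172,130,80),(180,255,255))):
    m=cv2.inRange(h,np.array(lo),np.array(hi));q=cv2.connectedComponentsWithStats(m)
    for i in range(1,q[0]):
        if q[2][i,4]>12: print(n,q[2][i],q[3][i].round(1))
```

```text
[ 499.79304925 -283.08375456  181.46964949] [[-0.96  0.28 -0.01]
 [ 0.28  0.96 -0.01]
 [ 0.   -0.01 -1.  ]] [ 0.14  0.33  0.37  1.79 -0.13  1.05  1.84]
[[279.65768424 239.52017226]
 [276.08760885 435.80449005]
 [326.35074244 209.50318116]
 [306.4211593  261.98422843]]
red [317 204  12   3  16] [321.6 205.7]
red [ 61 264  12  10  55] [ 65.9 268. ]
```

View pics/w3.png

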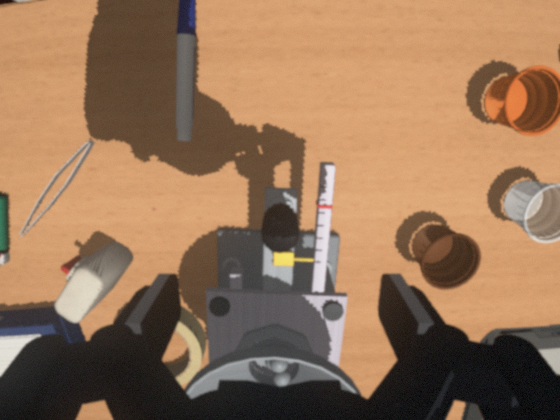

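The wrist view shows the knob at (280,228), centred between the fingers, the red line at (325,206) and the yellow pointer tip at (313,259). Balls are visible in the funnel mouth. I'll measure the pull direction from the rail.

Run:
```python
from h import *
c=cam("wrist");im=cv2.imread("pics/w3.png");s,p,R=pose()
h=cv2.cvtColor(im,cv2.COLOR_BGR2HSV);M=R.as_matrix()
g=im.max(2)
# rail: bright low-sat run per row
L=[];Rr=[]
for v in list(range(170,200,3))+list(range(212,285,3)):
    r=np.where((im[v,305:345].min(1)>120))[0]+305
    if len(r)>5: L.append(onz(c,(r[0]-.5,v),79));Rr.append(onz(c,(r[-1]+.5,v),79))
for X in(L,Rr):
    X=np.array(X);d=np.linalg.svd(X[:,:2]-X[:,:2].mean(0))[2][0];print(len(X),d,np.degrees(np.arctan2(d[1],d[0])),X[:,:2].mean(0))
blk=(im[195:256,255:305].max(2)<28).astype(np.uint8)
q=cv2.connectedComponentsWithStats(blk);i=1+q[2][1:,4].argmax();print("knob",q[2][i]+[255,195,0,0,0])
x,y,w,hh=q[2][i][:4]+[255,195,0,0]
print("top",onz(c,(x+w/2,y+hh-w/2),134).round(1))
print("red",onz(c,(325,206),79).round(1),"ptr",onz(c,(313,259.5),79).round(1))
print("x tool",M[:,0])
```

```text
35 [ 0.94500351 -0.32706018] -19.090437074322665 [ 521.52582818 -269.29285148]
35 [ 0.95990869 -0.28031286] -16.278878144121908 [ 527.14008823 -250.33436411]Traceback (most recent call last):
  File "<stdin>", line 13, in <module>
ValueError: attempt to get argmax of an empty sequence
```

Run:
```python
from h import *
c=cam("wrist");im=cv2.imread("pics/w3.png");s,p,R=pose();M=R.as_matrix()
col=im[195:262,280].max(1);print(col); print(im[232,255:306].max(1))
P=onz(c,(325,206),79);Q=onz(c,(313,259.5),79);print("red",P.round(1),"ptr",Q.round(1),"along x tool",(P-Q)@M[:,0],"red-tcp",R.inv().apply(P-p).round(1))
for v in(228,232,236,239): print(v,R.inv().apply(onz(c,(280,v),134)-p).round(1))
```

```text
[ 86  88  89  86  90  89  86  77  63  56  54  55  50  52  55  55  52  51
  55  49  49  53  51  52  49  51  55  55  58  52  58  53  51  50  53  53
  49  54  53  53  54  59  63  65  65  63  62  62  62  58  62  61  56  60
  58  57  86 146 210 237 244 244 244 243 243 243 243]
[75 74 70 69 71 67 58 55 52 48 45 51 48 48 51 43 47 50 50 50 49 50 50 48
 49 54 51 53 48 52 55 52 55 55 53 54 55 54 55 52 57 56 58 62 68 74 77 80
 79 83 87]
red [ 505.1 -256.3   79. ] ptr [ 544.4 -275.8   79. ] along x tool 43.224269366070146 red-tcp [  3.7  33.7 102.4]
228 [ 7.2  0.5 47.8]
232 [ 4.7  0.5 47.8]
236 [ 2.2  0.5 47.8]
239 [ 0.3  0.5 47.8]
```

Call:
jog_arm:
  plan:
    - [0,0,0,0,0,0.02,100]
    - [0,0,0,0,0,0.02,100]
    - [0,0,0,0,0,0.02,100]
    - [0,0,0,0,0,0.015,100]
    - [0,0,0,0,0,0.009,100]
    - [0,0,0,0,0,0,60]
    - [0,0,0,0,0,0,30]
    - [0,0,0,0,0,0,0]
    - [0,0,0,0,0,0,0]
    - [0,0,0,0,0,0,0]
    - [0,0,0,0,0,0,0]

```text
t: 19.42
tcp_pos: [501.1, -283.7, 99.6]
tcp_rot: [0.0, 0.144, 0.99, -0.004]
contact_force: [-0.2, 1.1, 5.5]
width: 0.245
grip_force: 58.5
```

Call:
jog_arm:
  plan:
    - [0,0,0,0.004,0,0,0]
    - [0,0,0,0.006,0,0,0]
    - [0,0,0,0.006,0,0,0]
    - [0,0,0,0.006,0,0,0]
    - [0,0,0,0.006,0,0,0]
    - [0,0,0,0.006,0,0,0]
    - [0,0,0,0.006,0,0,0]
    - [0,0,0,0.004,0,0,0]
    - [0,0,0,0,0,0,0]
    - [0,0,0,0,0,0,0]
    - [0,0,0,0,0,0,0]

```text
t: 20.8
tcp_pos: [461.9, -270.4, 99.7]
tcp_rot: [0.003, 0.143, 0.99, -0.004]
contact_force: [8.4, 1.6, 1.9]
width: 0.239
grip_force: 58.7
```

Run:
```python
from h import *
s,p,R=pose();print(p,s["contact_force"],s["grip_force"],"pulled",(p-np.array([501.1,-283.7,99.6]))@np.array([-.96,.28,0]))
a=imaging.capture("scene");cv2.imwrite("pics/s4.png",a);b=imaging.capture("side");cv2.imwrite("pics/d4.png",b);cv2.imwrite("pics/w4.png",imaging.capture("wrist"))
A=cam("scene");B=cam("side")
def yel(im,c,n):
    h=cv2.cvtColor(im,cv2.COLOR_BGR2HSV);m=cv2.inRange(h,np.array((22,190,120)),np.array((34,255,255)));q=cv2.connectedComponentsWithStats(m)
    for i in range(1,q[0]):
        if q[2][i,4]>5: print(n,q[2][i],q[3][i].round(1),onz(c,q[3][i],79).round(1))
for n,f0,im,c in(("scene","pics/scene0.png",a,A),("side","pics/side0.png",b,B)):
    yel(cv2.imread(f0)[:, :],c,n+"0");yel(im,c,n+"4")
# change inside receiving cup, side view
x=proj(B,[624,-321,30])[0].astype(int);print(x)
for f in("pics/side0.png","pics/d4.png"):
    t=cv2.imread(f)[x[1]-10:x[1]+10,x[0]-12:x[0]+12].mean((0,1));print(t)
```

```text
[ 461.86554992 -270.36970881   99.66761142] [8.35447618 1.6226961  1.93092297] 58.742523193359375 pulled 41.39755361461747
scene0 [295 241   5   8  21] [297.3 245.2] [ 539.5 -289.3   79. ]
scene4 [280 250   5   4  14] [281.8 251.7] [ 498.6 -279.1   79. ]
side0 [298 246   3   4  10] [299.  247.8] [ 538.1 -293.    79. ]
side4 [278 245   3   4   8] [278.6 246.8] [ 499.5 -278.2   79. ]
[342 268]
[102.88125    103.43541667 104.41875   ]
[97.53541667 97.69791667 98.54166667]
```

The pull is 41.4 mm by TCP and 41 to 42 mm by the pointer in the cameras. I'll draw it 2.5 mm further and give the balls time to run.

Call:
jog_arm:
  plan:
    - [0,0,0,0.0025,0,0,0]
    - [0,0,0,0,0,0,0]
    - [0,0,0,0,0,0,0]
    - [0,0,0,0,0,0,0]
    - [0,0,0,0,0,0,0]
    - [0,0,0,0,0,0,0]
    - [0,0,0,0,0,0,0]
    - [0,0,0,0,0,0,0]

```text
t: 21.95
tcp_pos: [459.6, -269.6, 99.7]
tcp_rot: [0.003, 0.143, 0.99, -0.004]
contact_force: [8.7, 0.6, 1.0]
width: 0.24
grip_force: 58.7
```

Run:
```python
from h import *
s,p,R=pose();print(p,s["contact_force"],"pulled",(p-np.array([501.1,-283.7,99.6]))@np.array([-.96,.28,0]))
im={n:imaging.capture(n) for n in("scene","side","wrist")}
for n in im: cv2.imwrite(f"pics/e_{n}.png",im[n])
c=cam("wrist");h=cv2.cvtColor(im["wrist"],cv2.COLOR_BGR2HSV)
pt={}
for n,lo,hi in(("yel",(20,120,100),(34,255,255)),("red",(0,120,80),(8,255,255)),("redb",(170,120,80),(180,255,255))):
    q=cv2.connectedComponentsWithStats(cv2.inRange(h,np.array(lo),np.array(hi)))
    for i in range(1,q[0]):
        if q[2][i,4]>8: print(n,q[2][i],q[3][i].round(1),R.inv().apply(onz(c,q[3][i],79)-p).round(1))
for n in("scene","side"):
    C=cam(n);H=cv2.cvtColor(im[n],cv2.COLOR_BGR2HSV);q=cv2.connectedComponentsWithStats(cv2.inRange(H,np.array((22,190,120)),np.array((34,255,255))))
    for i in range(1,q[0]):
        if q[2][i,4]>5: print(n,q[3][i].round(1),onz(C,q[3][i],79).round(1))
# balls: change images, ascii, of cup (side) and funnel throat (scene)
def show(n,x,y,w,hh):
    a=cv2.cvtColor(cv2.imread(f"pics/{n}0.png"),6)[y:y+hh,x:x+w].astype(int);b=cv2.cvtColor(im[n],6)[y:y+hh,x:x+w].astype(int)
    print(n,x,y);[print(''.join('+' if v>25 else '-' if v<-25 else '.' for v in r)) for r in b-a]
show("side",328,262,32,24);show("scene",322,222,26,18)
```

```text
[ 459.63827745 -269.61334934   99.70050172] [8.66370997 0.59850649 0.99442626] pulled 43.747515833823066
red [ 13 343  28  27 245] [ 25.3 356.1] [ -69.2 -158.    22.4]
scene [280.9 252.2] [ 496.1 -278.9   79. ]
side [277.8 247.1] [ 497.4 -279.1   79. ]
side 328 262
................................
................................
................................
................................
................................
................................
................................
................................
....................+...........
.........---.-..--..............
.......------------.............
.......---------------..........
.............-.--------.........
...............--------.........
...........---.----.............
...........-------..............
...........-------..............
...........-------..............
.............----...............
................................
................................
................................
................................
................................
scene 322 222
..........................
..........................
..........................
..........................
..........................
..........................
..........................
..........................
..........................
..........................
..........................
..............-...........
.....-------..............
....-----------...........
.....-----------..........
.......-.--------.........
..........................
..........................
```

Run:
```python
from h import *
p2=cv2.resize(cv2.imread("pics/p2.png")[:,:400],(120,100),interpolation=3)
f=np.zeros((420,560,3),np.uint8);f[160:260,280:400]=p2
for n,a in(("start",cv2.imread("pics/scene0.png")),("poured",f),("now",cv2.imread("pics/e_scene.png"))):
    print(n);g=cv2.cvtColor(a,6)
    for v in range(222,242): print(' '.join(f"{x:3d}" for x in g[v,322:350]))
B=cam("side");g=cv2.cvtColor(cv2.imread("pics/e_side.png"),6);print("side cup")
for v in range(262,288): print(' '.join(f"{x:3d}" for x in g[v,328:358]))
```

```text
start
130 131 124 125 127 123 124 124 118 123 122 122 116 122 117 120 122 123 126 124 125 125 124 123 125 124 127 125
127 130 126 128 129 123 121 122 121 121 122 120 115 118 117 119 118 120 123 123 125 127 126 127 124 125 128 129
126 128 127 125 126 128 124 126 121 120 120 119 123 120 119 121 121 124 124 129 124 128 126 126 127 126 126 130
129 131 127 128 125 127 120 118 121 119 120 121 118 114 120 118 118 119 124 122 124 128 124 126 127 129 130 128
134 128 128 124 126 120 111  96  91  93  90  90  90 100 104 117 122 122 123 126 123 126 129 127 130 130 131 129
134 129 130 124 110  97  87  79  79  74  77  77  75  77  86  96 110 122 124 126 125 128 130 130 128 133 127 131
131 128 126 111  89  80  80  78  78  78  80  80  80  71  72  75  88 108 120 125 124 129 131 130 133 133 134 133
137 130 119  98  79  83  82  83  82  86  82  85  79  79  78  76  74  84 110 126 125 129 134 132 131 132 134 134
142 131 111  89  79  79  81  84  83  80  82  77  78  80  80  79  71  75 102 120 130 131 132 132 134 137 134 135
141 135 104  80  83  97  93  97 106 109 108  92  80  76  81  80  73  74  86 114 127 13
[... 8065 characters left out ...]
  18  15  15  25  42  61  82 103 107 105 106 107 109 105  69  59  37  18  14  20  35  51  58  57  57
 54  53  54  53  49  39  25  21  18   9  20  26  33  34  38  36  35  35  34  22  21   9  18  21  35  50  55  53  55  56
 55  55  56  56  55  51  46  46  40  23  19  17  14  14  11  15  16  19  16  12  23  33  34  46  50  55  55  54  55  55
 54  54  56  55  54  55  54  53  52  47  38  41  31  31  30  32  31  29  31  35  44  51  52  55  57  54  52  57  55  54
 54  54  54  57  54  56  54  54  56  53  54  49  49  50  48  48  49  50  50  51  53  56  54  57  56  56  55  56  53  56
 54  55  56  55  55  55  55  54  54  55  55  55  54  56  55  52  55  53  53  54  56  55  55  55  55  55  55  55  53  53
```

The funnel throat is clear again, the cup shows balls, and the slide sits about 43.8 mm out at 8.7 N with the grip firm. Handing in.

```bash
python3 -c "
from station import robot
print(robot.close_job())"
```

```text
the job is handed in; nothing more can be done
None
```

The job is handed in, with no verdict returned: the sample cup is emptied and standing upright back in its place, the slide is held at the red line (about 43.8 mm out), and the funnel looks clear with balls in the receiving cup, though I couldn't count all six.

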